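Pin the hold-down bar of a neon-sign gluing jig

TASK

Swing the jig's hold-down bar shut over the sign until the hole in its end lies over the hole in the steel lug. Then take the long pin from the wooden rack (not one of the two stubby ones), push it down through both holes until its collar rests on the bar, and let go of it.

Things in the scene. Friction and masses are not known exactly. Their poses are not given: they have to be found in the camera images.
- pin: Long pin, upright in one of 3 sockets (35 mm deep, 1 mm play, 90 mm apart) of a brown rack 45 mm high; its collar is 35 mm above the rack, the two stubby pins' collars lie on it. Origin: lower tip, z up the pin. Steel shank 18 mm thick, 70 mm long, lowest 12 mm tapered to 10 mm; collar 44 mm wide at 70 to 76 mm; round black grip 22 mm wide at 76 to 116 mm. 0.2 kg.
- gate (a joint): Angle of the aluminium hold-down bar about its upright hinge, rad. 0 = shut on its stop, holes in line; up to 1.2 as its free end swings away from the robot (clockwise from above). Stays where left; 1 to 2 N at the post moves it. Bar 12 mm thick, top 74 mm above the table; the hole near its end is 30 mm wide, 250 mm from the hinge.
- gate_post (a point): Top centre of the black round grip post standing on the bar, 150 mm from the hinge axis towards the bar's hole; 22 mm wide, 45 mm tall, from the bar's top at 74 mm to 119 mm above the table. It swings with the bar.
- lug_hole (a point): Mouth centre of the 30 mm hole, straight down to the table, in the fixed dark steel lug (85 x 85 mm, top 60 mm above the table) at one end of the jig. z up; x to the side the bar opens to; the hinge axis is 250 mm away along -y, and the shut bar lies along that line, its post 100 mm from here.
Things that resemble listed ones, but are neither listed nor needed, are in the scene too. Leave any green look-alike of the pin alone.

How it is judged:
By the outcome, as a careful person would: the job done as asked, in the order asked, and still so for the second after the job is handed in, with the robot touching nothing.
It also fails if it takes over 54 s, if anything falls off the work surface, if the arm or the gripper's body presses on something with over 40 N, if the wrist force passes 120 N, or if a joint passes its speed limit or range.

ROBOT

A 6-joint arm with a two-finger parallel gripper is mounted at the origin on the work surface. World frame = base frame: x ahead of the robot, y to its left, z up, the work surface at z = 0. Lengths are in m, angles in rad, forces in N, time in s.
With the tool pointing down it reaches from about 0.35 to 0.775 m from the base axis. Payload 7.3 kg.
Tool frame: the origin (TCP) lies at the very end of the fingers, on their centre line; the grasp point (between the pads) lies 19 mm behind it (robot.pinch_z is the distance from the TCP to the grasp point, in m); z points along the fingers, y is the line along which they close (so a half turn about z gives the same grasp; the last joint's range is limited). The gripper opens to 92 mm and grips with 3 to 60 N. Pads are 19 mm wide; open, the fingers measure 130 mm over their backs; the gripper's body (75 mm by 190 mm) begins 47 mm behind the grasp point.
Start: joints at [1.083, 0.342, 1.524, -0, 1.275, -0.146], TCP at [0.176, 0.495, 0.227] pointing down, gripper open.
Joint ranges: [-2.53, 2.53], [-0.77, 2.02], [0.04, 2.7], [-1, 4.14], [0.28, 2.66], [-3.11, 3.11]. Speed limits (rad/s): [2.57, 2.57, 3.14, 3.14, 3.14, 3.14].

INTERFACE

Orientations are given as [roll, pitch, yaw] about the fixed x, y, z axes, in that order (R = Rz(yaw) Ry(pitch) Rx(roll)).
In Python, from cell import robot gives the robot as it stands.
- The arm moves only by the tool move_arm, never from a script. Its argument "motion" is a list of rows, each a list of 6 numbers: the shift along the tool's x, y, z in units of 0.1 m (1.0 is 0.1 m), then the turn, a rotation vector about the tool's x, y, z in units of pi rad (1.0 is pi rad). In form: [[dx, dy, dz, rx, ry, rz], ...]. A call has 1 to 12 rows; each row is the pose to reach, as a shift and turn from the pose commanded when the call began, along the tool's axes at that moment, turning the shorter way round; what a row does not reach only later rows make up. A row lasts 1/8 s, in which the tool goes at most 62.5 mm and 10.7 degrees, less where a joint would pass 70% of its speed; a pose out of reach is approached as far as the arm can. A call with a number of a shift or a turn outside -1 to 1 is refused whole. A call with a gripper value outside its range is refused whole. "fingers" is the opening, from -1 (shut) to 1 (fully open), set as the call begins (left out, the last holds). The fingers move at their own pace and stop on an object; "newtons" is the grip in N (left out, the last holds). Time passes only in rows, so rows that repeat a pose let the fingers close. It gives the time, the measured TCP pose, the force, the opening and the grip force at its end, in the units of the state.
- robot.observe(): the state, without advancing time (a new reading comes with each control period).
- robot.read_camera(name): name is "scene" or "side" or "wrist"; returns a dict with "image" (480x640x3 uint8, red, green, blue), "range_z" (480x640 float32, m along the optical axis (not along the pixel's ray), 0 where there is no reading), "vfov" (degrees; the focal length in pixels is half the picture's height over the tangent of half this angle, whatever the lens; pixels are square), "cx", "cy" (the principal point, pixels), "extrinsics" (4x4, takes a point from camera to world coordinates); the wrist camera has in their place "hand_eye" (4x4, takes a point from camera to tool coordinates, whose origin is the TCP and whose axes are the flange's). Camera axes: x right, y up, looking along -z (the intrinsics and any distortion apply to the point x, -y, -z); pixel columns grow to the right and rows downward; lengths in m; the calibration is good to about 2 mm. A picture is of the moment at which its call begins: read the wrist's pose just before it.
- robot.hand_in(): hands the job in; it is judged then, once.
The state is a dict: "time": time; "qpos": joint angles; "qvel": joint speeds; "joint_efforts": joint torques, N m; "tool_pos": TCP position; "tool_rot": TCP orientation; "contact_force": force on the tool from outside, world axes, zero at the start; "torque": the same for the moment, N m; "opening": finger opening in m; "grip_force": force on a finger pad.
Only numpy, scipy, OpenCV 4.12 (cv2) and the standard library are available. Lean on these libraries where they do the work, as an engineer would, in place of code of your own. Each camera call takes 0.05 s, during which the arm holds its last target. There are 200 camera calls.

## Working session

There is one attempt and no reset: what is moved stays moved. The work goes in short steps, Python scripts to look and compute and a tool call to move; the robot and the scene stay as the last step left them, time stands still between calls to the robot, and variables do not carry over. Pictures are saved under pics/ and viewed, at most 10 in all, crops included, and the job is handed in when it is done.

Besides the shell and the picture viewer there is one more tool, called after "Call:" as a command line: name --pt "numbers of a row" for each row, then --argument value for the rest. move_arm: Moves the arm, as the interface text tells. Shifts and turns lie within -1 to 1; 1 stands for 0.1 m of shift or pi rad of turn. Its arguments: {"type":"object","properties":{"motion":{"type":"array"},"fingers":{"type":"number"},"newtons":{"type":"number"}},"required":["motion"]}

```bash
mkdir -p pics; cat > h.py <<'E'
import numpy as np, cv2
from cell import robot
from scipy.spatial.transform import Rotation as R
def cam(name):
    s=robot.observe(); c=robot.read_camera(name); c={**c}
    if 'extrinsics' in c: T=np.array(c['extrinsics'])
    else:
        W=np.eye(4); W[:3,:3]=R.from_euler('xyz',s['tool_rot']).as_matrix(); W[:3,3]=s['tool_pos']; T=W@np.array(c['hand_eye'])
    f=240/np.tan(np.radians(c['vfov'])/2)
    z=c['range_z']; v,u=np.mgrid[:480,:640]
    P=np.stack([(u-c['cx'])/f*z,-(v-c['cy'])/f*z,-z,np.ones_like(z)],-1)@T.T
    P=P[...,:3]; P[z==0]=np.nan
    return c,P,T,f
E
python3 - <<'E'
from h import *
ims=[]
for n in ('scene','side'):
    c,P,T,f=cam(n); np.savez(f'{n}.npz',im=c['image'],P=P,T=T,f=f)
    print(n,{k:v for k,v in c.items() if k not in('image','range_z')})
    cv2.imwrite(f'pics/{n}.png',c['image'][...,::-1])
print(robot.observe())
E
```

```text
scene {'vfov': 53.20965644864422, 'cx': 316.3060444128177, 'cy': 240.89372180392277, 'extrinsics': array([[ 0.38878281, -0.7705109 ,  0.50513451,  1.03865193],
       [ 0.92129385,  0.3299468 , -0.20579786, -0.12111333],
       [-0.00809802,  0.54538799,  0.8381446 ,  0.87882064],
       [ 0.        ,  0.        ,  0.        ,  1.        ]])}
side {'vfov': 53.16719629072939, 'cx': 323.21516900339816, 'cy': 234.11191853484954, 'extrinsics': array([[-0.98888781,  0.09827794, -0.11154525,  0.46350074],
       [-0.14831117, -0.70382081,  0.69472302,  0.6896392 ],
       [-0.01023192,  0.70354653,  0.71057553,  0.76797677],
       [ 0.        ,  0.        ,  0.        ,  1.        ]])}
{'time': 0.1, 'qpos': array([ 1.08301777e+00,  3.42637733e-01,  1.52490515e+00, -1.84015559e-05,
        1.27536580e+00, -1.46019740e-01]), 'qvel': array([-5.62696865e-04, -2.06316125e-03, -2.64290674e-03,  3.28868859e-04,
        7.59955328e-04, -1.06053966e-05]), 'joint_efforts': array([ 1.62165838e-03, -4.32005560e+01, -2.44694889e+01,  7.18976394e-02,
        5.26183995e-02, -5.27285795e-05]), 'tool_pos': array([0.17578124, 0.49433075, 0.2261281 ]), 'tool_rot': array([-3.14028807e+00, -1.74073885e-04,  2.79983910e+00]), 'contact_force': array([-0.43243998,  0.91994458, -0.49179637]), 'torque': array([ 0.00316316, -0.00895801,  0.02866495]), 'grip_force': 0.0, 'opening': 0.09165457230328064}
```

View pics/scene.png

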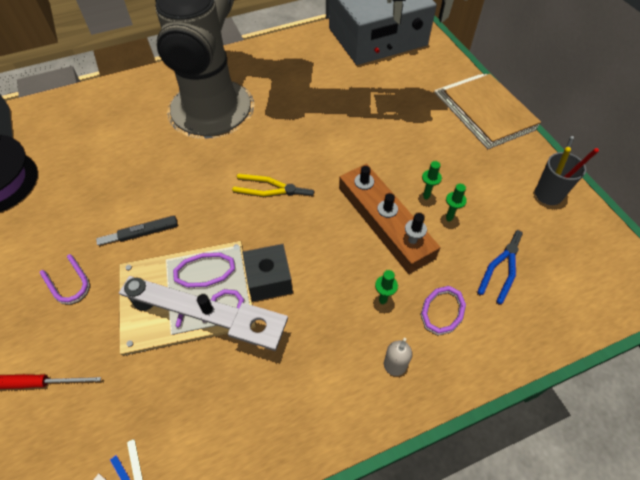

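View pics/side.png

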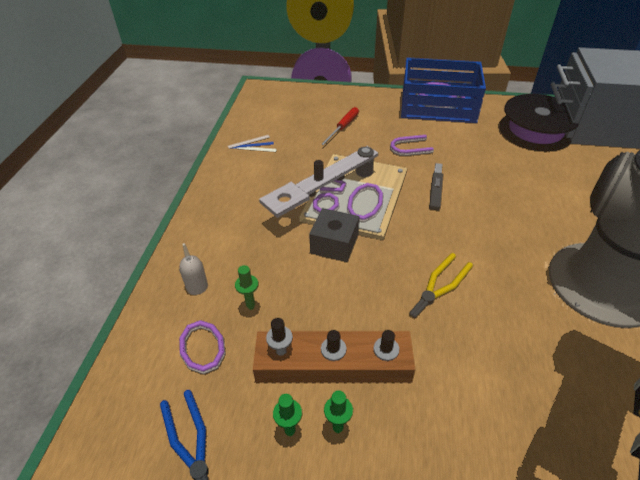

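The scene view shows the long pin at (417,222), the third socket, with its collar raised above the rack. The lug hole is at (266,265), the post at (205,303), the hinge at (137,287) and the bar hole at (258,325). In the side view the pin is at (279,330), the lug hole at (335,226) and the post at (319,170).

```bash
cat > m.py <<'E'
from h import *
def ray(d,u,v,z):
    # point on pixel ray at height z
    c=dict(scene=(316.306,240.894),side=(323.215,234.112))[d]
    D=np.load(d+'.npz');T=D['T'];r=T[:3,:3]@np.array([(u-c[0])/D['f'],-(v-c[1])/D['f'],-1]);o=T[:3,3]
    return o+r*(z-o[2])/r[2]
if __name__=='__main__':
  for n in('scene','side'):
    D=np.load(n+'.npz');P=D['P'];im=D['im'].astype(int)
    L={'scene':dict(pin=(417,222),lug=(266,265),post=(205,303),hinge=(137,287),bhole=(258,325)),'side':dict(pin=(279,330),lug=(335,226),post=(319,170),hinge=(366,155),bhole=(284,197))}[n]
    dark=im.max(-1)<60
    def rep(name,c,w,m):
        u,v=c;s=np.zeros(m.shape,bool);s[v-w:v+w,u-w:u+w]=1;q=P[m&s]
        if len(q): print(n,name,len(q),'med',np.round(np.nanmedian(q,0),4),'mid xy',np.round((np.nanpercentile(q,3,0)+np.nanpercentile(q,97,0))/2,4))
    Z=P[...,2]
    rep('grip top',L['pin'],25,dark&(Z>.145)); rep('pin collar',L['pin'],25,(abs(Z-.083)<.006)&~dark)
    rep('post top',L['post'],20,dark&(Z>.113)&(Z<.125))
    rep('lug top',L['lug'],38,(abs(Z-.06)<.004)&(im.max(-1)<110))
    rep('hinge',L['hinge'],14,Z>.078)
    m=(abs(Z-.074)<.004); s=np.zeros(m.shape,bool);u,v=L['bhole'];s[v-60:v+60,u-150:u+60]=1
    for k in L: print(k,P[L[k][1],L[k][0]].round(4), end=' ')
    print()
    print('lug@60',ray(n,*L['lug'],.06).round(4),'bhole@74',ray(n,*L['bhole'],.074).round(4))
    # lug hull
    for nm,c,zz,w in(('lug',L['lug'],.06,45),):
        u,v=c;q=np.zeros(Z.shape,np.uint8);q[v-w:v+w,u-w:u+w]=1
        mm=(q>0)&(abs(Z-.06)<.004)&(im.max(-1)<110)
        print('lug rect',cv2.minAreaRect((P[mm][:,:2]*1000).astype(np.float32)))
    im2=cv2.resize(D['im'][L['lug'][1]-70:L['lug'][1]+80,L['lug'][0]-150:L['lug'][0]+50],None,fx=4,fy=4,interpolation=cv2.INTER_CUBIC)
    cv2.imwrite(f'pics/crop_{n}.png',im2[...,::-1])
E
python3 m.py
```

```text
scene pin collar 202 med [0.6174 0.2618 0.0863] mid xy [0.6102 0.2682 0.0857]
scene post top 90 med [ 0.6163 -0.166   0.1194] mid xy [ 0.6147 -0.1659  0.1183]
scene lug top 1402 med [ 0.5622 -0.0345  0.0605] mid xy [ 0.5595 -0.034   0.0604]
scene hinge 246 med [ 0.5165 -0.279   0.0798] mid xy [ 0.5156 -0.2786  0.0813]
pin [0.6174 0.2617 0.1193] lug [ 0.5432 -0.0308  0.0341] post [ 0.6227 -0.1639  0.1176] hinge [ 0.5219 -0.2741  0.0832] bhole [ 0.6452 -0.0874 -0.0009] 
lug@60 [ 0.5584 -0.0335  0.06  ] bhole@74 [ 0.6787 -0.0902  0.074 ]
lug rect ((558.5005493164062, -33.559120178222656), (82.1783676147461, 86.38815307617188), 79.68435668945312)
side pin collar 319 med [0.602  0.2774 0.0859] mid xy [0.6068 0.2719 0.0852]
side post top 50 med [ 0.6097 -0.1607  0.1187] mid xy [ 0.6093 -0.1632  0.1173]
side lug top 1107 med [ 0.5547 -0.0284  0.0602] mid xy [ 0.5553 -0.0316  0.06  ]
side hinge 101 med [ 0.5116 -0.2754  0.0798] mid xy [ 0.5109 -0.2777  0.0812]
pin [0.6029 0.2781 0.1203] lug [ 0.556  -0.0495  0.0406] post [ 0.6068 -0.1565  0.1057] hinge [ 0.5092 -0.262   0.0803] bhole [ 0.6983 -0.1758 -0.0015] 
lug@60 [ 0.5536 -0.0298  0.06  ] bhole@74 [ 0.6753 -0.0909  0.074 ]
lug rect ((571.9364624023438, -60.076995849609375), (128.87762451171875, 186.01695251464844), 38.57423782348633)
```

View pics/crop_scene.png

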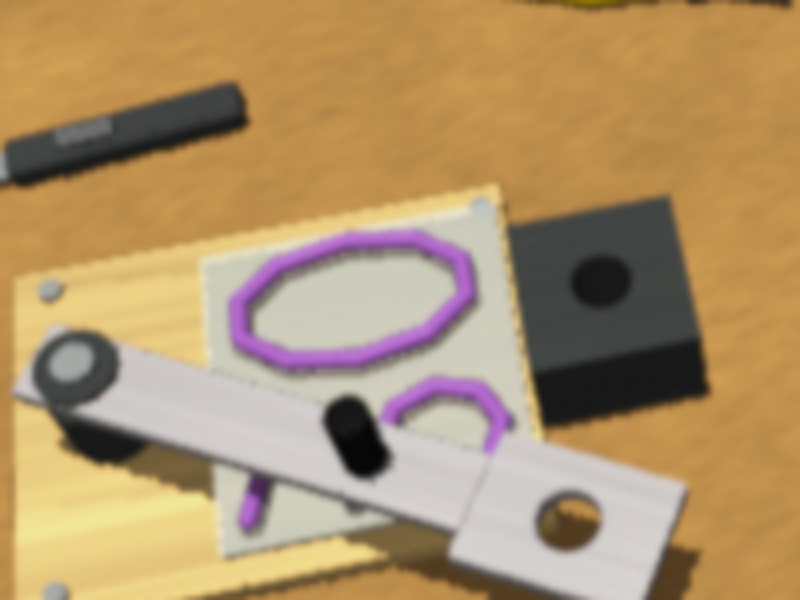

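```bash
cat > plan.py <<'E'
import sys
from h import *
# usage: plan.py "x,y,z,yawdeg" ... : moves for each call from the present pose (tool kept vertical)
s=robot.observe();p=np.array(s['tool_pos']);e=s['tool_rot'];Rm=R.from_euler('xyz',e)
print('at',p.round(4),np.degrees(e).round(2),'F',np.round(s['contact_force'],1),'t',s['time'],'open',round(s['opening'],4))
for a in sys.argv[1:]:
    x,y,z,w=map(float,a.split(','));t=np.array([x,y,z]);Rt=R.from_euler('xyz',[np.pi,0,np.radians(w)])
    while 1:
        d=Rm.inv().apply(t-p)/.1; n=max(1,int(np.ceil(abs(d).max()-1e-6))); d/=n
        r=(Rm.inv()*Rt).as_rotvec()/n
        print(a,'n',n,'row',d.round(3),(r/np.pi).round(4))
        p=p+Rm.apply(d*.1); Rm=Rm*R.from_rotvec(r)
        if n==1: break
E
python3 - <<'E'
from m import ray
import numpy as np
for n,pts in dict(scene=[(388,206),(365,181)],side=[(334,348),(387,348)]).items():
    a,b=[ray(n,*p,.051) for p in pts]; print(a.round(3),b.round(3),np.degrees(np.arctan2(*(a-b)[[1,0]])))
E
python3 plan.py 0.55,0.29,0.26,160
```

```text
[0.518 0.26  0.051] [0.435 0.245 0.051] 10.120167850266004
[0.517 0.256 0.051] [0.428 0.243 0.051] 8.172277942852604
at [0.1758 0.4943 0.2261] [-1.7993e+02 -1.0000e-02  1.6042e+02] F [-0.4  0.9 -0.5] t 0.1 open 0.0917
0.55,0.29,0.26,160 n 5 row [-0.842 -0.134 -0.068] [-0.0001 -0.      0.0005]
0.55,0.29,0.26,160 n 4 row [-0.842 -0.133 -0.068] [-0.0001 -0.      0.0005]
0.55,0.29,0.26,160 n 3 row [-0.842 -0.132 -0.068] [-0.0001 -0.      0.0005]
0.55,0.29,0.26,160 n 2 row [-0.843 -0.131 -0.068] [-0.0001 -0.      0.0005]
0.55,0.29,0.26,160 n 1 row [-0.843 -0.129 -0.068] [-0.0001 -0.      0.0005]
```

Call:
move_arm --pt "-0.45 -0.07 -0.04 0 0 0" --pt "-0.84 -0.13 -0.07 0 0 0" --pt "-0.84 -0.13 -0.07 0 0 0"

```text
time: 0.48
tool_pos: [0.2526, 0.4532, 0.2335]
tool_rot: [-3.141, 0.0, 2.796]
contact_force: [0.5, 0.3, 0.1]
opening: 0.0916
grip_force: 0.0
```

Call:
move_arm --pt "-0.45 -0.07 -0.04 0 0 0" --pt "-0.84 -0.13 -0.07 0 0 0" --pt "-0.84 -0.13 -0.07 0 0 0"

```text
time: 0.85
tool_pos: [0.3267, 0.4133, 0.2405]
tool_rot: [-3.141, -0.0, 2.797]
contact_force: [-0.2, 0.2, 0.1]
opening: 0.0919
grip_force: 0.0
```

Call:
move_arm --pt "-0.45 -0.07 -0.04 0 0 0" --pt "-0.84 -0.13 -0.07 0 0 0" --pt "-0.84 -0.13 -0.07 0 0 0"

```text
time: 1.23
tool_pos: [0.401, 0.3732, 0.2473]
tool_rot: [-3.141, -0.0, 2.798]
contact_force: [-0.7, -0.2, 0.4]
opening: 0.0916
grip_force: 0.0
```

Call:
move_arm --pt "-0.45 -0.07 -0.04 0 0 0" --pt "-0.84 -0.13 -0.07 0 0 0" --pt "-0.84 -0.13 -0.07 0 0 0"

```text
time: 1.6
tool_pos: [0.4754, 0.3331, 0.2542]
tool_rot: [-3.141, -0.001, 2.798]
contact_force: [-0.8, -0.3, 0.2]
opening: 0.0918
grip_force: 0.0
```

Call:
move_arm --pt "-0.45 -0.07 -0.04 0 0 0" --pt "-0.84 -0.13 -0.07 0 0 0" --pt "-0.84 -0.13 -0.07 0 0 0" --pt "-0.84 -0.13 -0.07 0 0 0"

```text
time: 2.1
tool_pos: [0.5481, 0.2941, 0.2613]
tool_rot: [-3.141, -0.002, 2.801]
contact_force: [0.3, -0.7, -0.3]
opening: 0.0918
grip_force: 0.0
```

```bash
cat > wr.py <<'E'
import sys
from h import *
n=sys.argv[1]
c,P,T,f=cam('wrist'); np.savez(n+'.npz',im=c['image'],P=P,T=T,f=f,c=(c['cx'],c['cy']))
cv2.imwrite(f'pics/{n}.png',c['image'][...,::-1])
print('cx',c['cx'],c['cy'],'f',f,'cam at',T[:3,3].round(3), [k for k in c])
E
python3 wr.py w1; python3 plan.py 0.56,-0.14,0.25,49
```

```text
cx 316.3668446332371 236.24462205121188 f 339.52415586402043 cam at [0.479 0.319 0.42 ] ['image', 'range_z', 'vfov', 'cx', 'cy', 'hand_eye']
at [0.5481 0.2942 0.2616] [-1.8000e+02 -7.0000e-02  1.6052e+02] F [0.9 0.1 0.1] t 2.15 open 0.0916
0.56,-0.14,0.25,49 n 5 row [-0.312 -0.811  0.023] [-1.000e-04 -0.000e+00  1.239e-01]
0.56,-0.14,0.25,49 n 3 row [-0.795 -0.842  0.03 ] [-1.000e-04 -1.000e-04  1.652e-01]
0.56,-0.14,0.25,49 n 3 row [-0.739 -0.225  0.02 ] [-1.000e-04 -0.000e+00  1.101e-01]
0.56,-0.14,0.25,49 n 2 row [-0.771  0.039  0.02 ] [-1.000e-04 -0.000e+00  1.101e-01]
0.56,-0.14,0.25,49 n 1 row [-0.712  0.299  0.02 ] [-1.000e-04 -0.000e+00  1.101e-01]
```

View pics/w1.png

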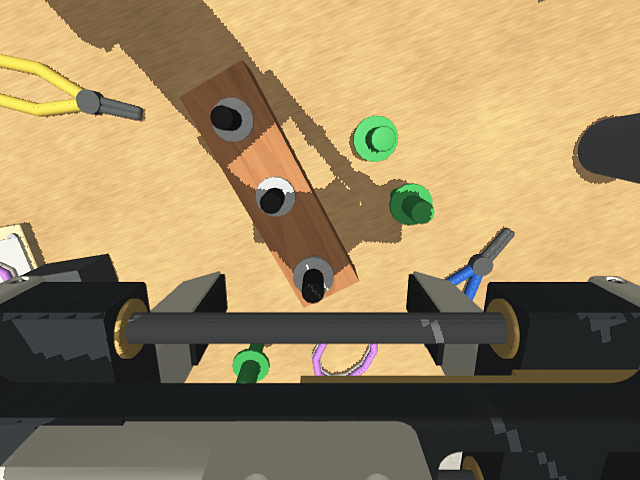

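The wrist view shows the rack with the long pin at about (313,285), right between the fingers; the stubby pins are at (228,118) and (273,198). Next I measure the pin and go on to the post.

```bash
cat > wm.py <<'E'
from h import *
def load(n):
    D=np.load(n+'.npz'); return D['im'].astype(int),D['P'],D['T'],float(D['f']),D['c']
def ray(n,u,v,z):
    im,P,T,f,c=load(n); r=T[:3,:3]@np.array([(u-c[0])/f,-(v-c[1])/f,-1]);o=T[:3,3]; return o+r*(z-o[2])/r[2]
def blob(n,u0,u1,v0,v1,z0,z1,dark=None):
    im,P,*_=load(n); m=np.zeros(im.shape[:2],bool); m[v0:v1,u0:u1]=1; m&=(P[...,2]>z0)&(P[...,2]<z1)
    if dark is not None: m&=(im.max(-1)<60)==dark
    q=P[m]; (x,y),r=cv2.minEnclosingCircle((q[:,:2]*1000).astype(np.float32))
    vv,uu=np.where(m)
    return len(q),q.mean(0).round(4),'circle',(round(x,1),round(y,1),round(r,1)),'px',uu.mean().round(1),vv.mean().round(1)
E
python3 - <<'E'
from wm import *
print('top',blob('w1',285,345,250,308,.121,.132))
print('collar',blob('w1',285,345,250,308,.080,.092))
print('stub',blob('w1',205,260,90,150,.087,.097))
print('stub2',blob('w1',250,300,170,220,.087,.097))
E
```

```text
top (405, array([0.6075, 0.2696, 0.1264]), 'circle', (608.4, 269.3, 11.1), 'px', np.float64(312.6), np.float64(292.0))
collar (780, array([0.6027, 0.2714, 0.0868]), 'circle', (608.4, 269.3, 21.9), 'px', np.float64(313.1), np.float64(271.3))
stub (467, array([0.4309, 0.2443, 0.0918]), 'circle', (430.6, 243.6, 11.0), 'px', np.float64(222.1), np.float64(117.3))
stub2 (379, array([0.5192, 0.2569, 0.0918]), 'circle', (519.6, 256.3, 10.9), 'px', np.float64(270.4), np.float64(202.7))
```

Call:
move_arm --pt "-0.15 -0.4 0.02 0 0 0.06" --pt "-0.31 -0.81 0.02 0 0 0.12" --pt "-0.31 -0.81 0.02 0 0 0.124" --pt "-0.31 -0.81 0.02 0 0 0.124"

```text
time: 2.65
tool_pos: [0.5512, 0.2072, 0.2601]
tool_rot: [3.141, -0.0, 2.413]
contact_force: [0.0, -0.6, -0.3]
opening: 0.0917
grip_force: 0.0
```

Call:
move_arm --pt "-0.4 -0.42 0.02 0 0 0.055" --pt "-0.8 -0.84 0.03 0 0 0.11" --pt "-0.8 -0.84 0.03 0 0 0.165" --pt "-0.8 -0.84 0.03 0 0 0.165"

```text
time: 3.15
tool_pos: [0.5553, 0.091, 0.2568]
tool_rot: [3.141, -0.001, 1.895]
contact_force: [-0.8, 0.7, 0.5]
opening: 0.0918
grip_force: 0.0
```

Call:
move_arm --pt "-0.37 -0.12 0.01 0 0 0.055" --pt "-0.74 -0.23 0.02 0 0 0.11" --pt "-0.74 -0.23 0.02 0 0 0.11"

```text
time: 3.52
tool_pos: [0.557, 0.0122, 0.2545]
tool_rot: [-3.141, 0.0, 1.549]
contact_force: [-0.1, 0.1, -0.1]
opening: 0.0918
grip_force: 0.0
```

Call:
move_arm --pt "-0.38 0.02 0.01 0 0 0.055" --pt "-0.77 0.04 0.02 0 0 0.11" --pt "-0.77 0.04 0.02 0 0 0.11"

```text
time: 3.9
tool_pos: [0.5593, -0.0646, 0.2525]
tool_rot: [-3.141, -0.0, 1.204]
contact_force: [-0.5, 0.8, 0.1]
opening: 0.0916
grip_force: 0.0
```

Call:
move_arm --pt "-0.35 0.15 0.01 0 0 0.055" --pt "-0.71 0.3 0.02 0 0 0.11" --pt "-0.71 0.3 0.02 0 0 0.11" --pt "-0.71 0.3 0.02 0 0 0.11"

```text
time: 4.4
tool_pos: [0.5616, -0.1396, 0.2507]
tool_rot: [-3.141, -0.001, 0.861]
contact_force: [-0.3, 1.1, 0.4]
opening: 0.0916
grip_force: 0.0
```

```bash
python3 wr.py w2; python3 plan.py
```

```text
cx 316.3668446332371 236.24462205121188 f 339.52415586402043 cam at [ 0.61  -0.083  0.41 ] ['image', 'range_z', 'vfov', 'cx', 'cy', 'hand_eye']
at [ 0.5616 -0.1395  0.2508] [-1.7997e+02 -4.0000e-02  4.9310e+01] F [ 0.5 -0.3 -0.1] t 4.45 open 0.0916
```

View pics/w2.png

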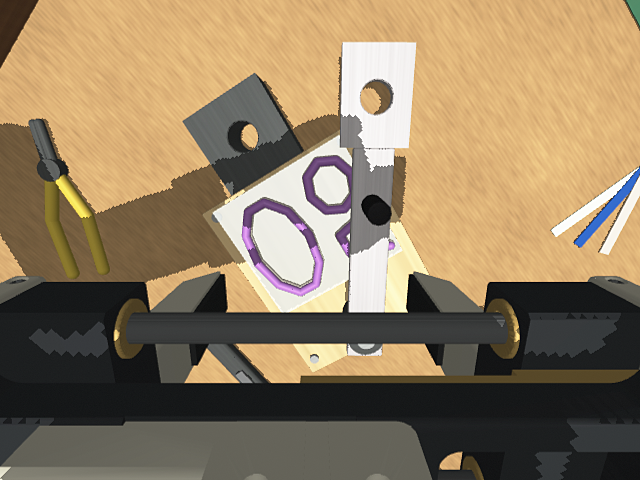

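The lug hole is at (243,135), the bar hole at (376,97), the post at (376,210) and the hinge at (362,340).

```bash
python3 - <<'E'
from wm import *
print('post',blob('w2',355,400,185,232,.113,.125))
im,P,T,f,c=load('w2')
# hole mouth = hull of dark/deep pixels enclosed by top face
def hole(u0,u1,v0,v1,zt):
    top=np.zeros(im.shape[:2],np.uint8); s=np.s_[v0:v1,u0:u1]; top[s]=(abs(P[s][...,2]-zt)<.004)
    top=cv2.morphologyEx(top,cv2.MORPH_CLOSE,np.ones((3,3),np.uint8))
    cs,h=cv2.findContours(top,cv2.RETR_CCOMP,cv2.CHAIN_APPROX_NONE)
    for k,hh in zip(cs,h[0]):
        if hh[3]>=0 and cv2.contourArea(k)>150:
            q=np.array([ray('w2',*p[0],zt)[:2]*1000 for p in k],np.float32); e=cv2.fitEllipse(q)
            print('hole',zt,np.round(e[0],1),np.round(e[1],1))
hole(180,305,70,205,.060); hole(330,425,35,155,.074)
m=(abs(P[...,2]-.06)<.003)&(im.max(-1)<115); m[:,310:]=0; m[205:]=0; m[:,:170]=0
print(cv2.minAreaRect((P[m][:,:2]*1000).astype(np.float32)))
E
python3 plan.py 0.6125,-0.1655,0.2,49 0.6125,-0.1655,0.085,49
```

```text
post (492, array([ 0.6105, -0.1651,  0.1196]), 'circle', (610.6, -165.9, 10.8), 'px', np.float64(378.5), np.float64(213.0))
hole 0.06 [556.1 -34.1] [29.7 30.4]
hole 0.074 [675.4 -90.6] [29.7 30.2]
((555.7838134765625, -33.66412353515625), (85.04460906982422, 85.13838958740234), 79.94035339355469)
at [ 0.5616 -0.1395  0.2508] [-1.7997e+02 -4.0000e-02  4.9310e+01] F [ 0.5 -0.3 -0.1] t 4.45 open 0.0916
0.6125,-0.1655,0.2,49 n 1 row [0.135 0.556 0.508] [-0.0001 -0.0002  0.0017]
0.6125,-0.1655,0.085,49 n 2 row [-0.     0.     0.575] [-0.  0.  0.]
0.6125,-0.1655,0.085,49 n 1 row [-0.     0.     0.575] [-0.  0.  0.]
```

Call:
move_arm --pt "0.06 0.27 0.3 0 0 0" --pt "0.12 0.54 0.6 0 0 0" --pt "0.12 0.54 0.9 0 0 0" --pt "0.12 0.54 0.9 0 0 0"

```text
time: 4.95
tool_pos: [0.6088, -0.1658, 0.1582]
tool_rot: [-3.136, 0.001, 0.859]
contact_force: [-0.8, 0.1, 0.3]
opening: 0.092
grip_force: 0.0
```

Call:
move_arm --pt "0 0 0.3 0 0 0" --pt "0 0 0.55 0 0 0" --pt "0 0 0.74 0 0 0" --pt "0 0 0.74 0 0 0" --pt "0 0 0.74 0 0 0"

```text
time: 5.58
tool_pos: [0.611, -0.1678, 0.0888]
tool_rot: [3.139, -0.001, 0.856]
contact_force: [0.6, -0.2, 0.4]
opening: 0.0918
grip_force: 0.0
```

Call:
move_arm --pt "0 0 0 0 0 0" --pt "0 0 0 0 0 0" --pt "0 0 0 0 0 0" --pt "0 0 0 0 0 0" --pt "0 0 0 0 0 0" --pt "0 0 0 0 0 0" --pt "0 0 0 0 0 0" --pt "0 0 0 0 0 0" --fingers -1 --newtons 6

```text
time: 6.58
tool_pos: [0.6099, -0.1679, 0.0866]
tool_rot: [-3.141, -0.0, 0.855]
contact_force: [-0.1, -0.3, 0.0]
opening: 0.0212
grip_force: 6.0
```

```bash
python3 - <<'E'
from h import *
s=robot.observe();p=np.array(s['tool_pos']);Rm=R.from_euler('xyz',s['tool_rot']);print(s)
h=np.array([.512,-.2799]);v=p[:2]-h;a0=np.arctan2(v[1],v[0]);r=np.hypot(*v);print(np.degrees(a0),r)
for a in np.radians([52,56,60,64,68,72,76,79.85,81]):
    t=np.r_[h+r*np.array([np.cos(a),np.sin(a)]),p[2]]
    print(round(np.degrees(a)),(Rm.inv().apply(t-p)/.1).round(3),'rz',round(-(a-a0)/np.pi,4))
E
```

```text
{'time': 6.575, 'qpos': array([-3.89807629e-01,  6.65656452e-01,  1.38442510e+00,  1.14807463e-04,
        1.09165439e+00,  3.25765359e-01]), 'qvel': array([ 0.00089717, -0.00111478, -0.00082021, -0.00048588, -0.00051399,
       -0.00207311]), 'joint_efforts': array([-5.12739702e-02, -5.64768147e+01, -2.21724683e+01,  5.59778942e-02,
       -2.78057903e-02, -1.16445406e-02]), 'tool_pos': array([ 0.60989361, -0.16793141,  0.08663988]), 'tool_rot': array([-3.14142429e+00, -5.06546161e-05,  8.55170399e-01]), 'contact_force': array([-0.05881011, -0.34985341,  0.02503162]), 'torque': array([-0.11886944,  0.07449538,  0.09650319]), 'grip_force': 5.999966785311699, 'opening': 0.021201781167698594}
48.83695321823423 0.14872835753275257
52 [-0.002 -0.082  0.   ] rz -0.0176
56 [-0.011 -0.185  0.   ] rz -0.0398
60 [-0.027 -0.288  0.   ] rz -0.062
64 [-0.051 -0.389  0.   ] rz -0.0842
68 [-0.081 -0.488  0.   ] rz -0.1065
72 [-0.118 -0.585  0.   ] rz -0.1287
76 [-0.162 -0.679  0.   ] rz -0.1509
80 [-0.21  -0.767  0.   ] rz -0.1723
81 [-0.226 -0.792  0.   ] rz -0.1787
```

Post held. I swing it along the arc.

Call:
move_arm --pt "0 -0.04 0 0 0 -0.01" --pt "-0.002 -0.08 0 0 0 -0.018" --pt "-0.011 -0.185 0 0 0 -0.04" --pt "-0.027 -0.288 0 0 0 -0.062" --pt "-0.051 -0.389 0 0 0 -0.084" --pt "-0.081 -0.488 0 0 0 -0.106" --pt "-0.118 -0.585 0 0 0 -0.129" --pt "-0.14 -0.63 0 0 0 -0.14" --pt "-0.162 -0.68 0 0 0 -0.151" --pt "-0.185 -0.725 0 0 0 -0.162" --pt "-0.2 -0.745 0 0 0 -0.167" --pt "-0.205 -0.755 0 0 0 -0.17"

```text
time: 8.07
tool_pos: [0.5394, -0.134, 0.0867]
tool_rot: [-3.142, 0.0, 1.39]
contact_force: [0.6, -4.4, -3.8]
opening: 0.0218
grip_force: 6.0
```

Call:
move_arm --pt "0 -0.01 0 0 0 0" --pt "0 -0.02 0 0 0 0" --pt "0 -0.03 0 0 0 0" --pt "0 -0.03 0 0 0 0" --pt "0 -0.03 0 0 0 0"

```text
time: 8.7
tool_pos: [0.5384, -0.1337, 0.0868]
tool_rot: [3.137, 0.0, 1.389]
contact_force: [7.9, -4.0, -7.5]
opening: 0.0222
grip_force: 6.0
```

The force rises to 8 N at the expected shut position, so the bar is on its stop. I release the post, rise and check.

Call:
move_arm --pt "0 0 0 0 0 0" --pt "0 0 0 0 0 0" --pt "0 0 0 0 0 0" --pt "0 0 0 0 0 0" --pt "0 0 0 0 0 0" --fingers 1

```text
time: 9.32
tool_pos: [0.5365, -0.1333, 0.0867]
tool_rot: [-3.142, -0.0, 1.389]
contact_force: [-0.7, 0.6, 0.5]
opening: 0.0672
grip_force: 0.0
```

Call:
move_arm --pt "0 0 -0.2 0 0 0" --pt "0 0 -0.6 0 0 0" --pt "0 0 -1 0 0 0" --pt "0 0 -1 0 0 0"

```text
time: 9.82
tool_pos: [0.5382, -0.134, 0.19]
tool_rot: [3.135, 0.001, 1.389]
contact_force: [-0.6, -0.2, 0.5]
opening: 0.0916
grip_force: 0.0
```

Call:
move_arm --pt "0 0 -0.3 0 0 0" --pt "0 0 -0.6 0 0 0" --pt "0 0 -0.6 0 0 0" --pt "0 0 -0.6 0 0 0"

```text
time: 10.32
tool_pos: [0.5359, -0.1331, 0.2451]
tool_rot: [-3.139, -0.001, 1.389]
contact_force: [0.9, 0.6, -0.6]
opening: 0.0921
grip_force: 0.0
```

```bash
python3 wr.py w3; python3 plan.py 0.6084,0.2693,0.24,189 0.6084,0.2693,0.092,189
```

```text
cx 316.3668446332371 236.24462205121188 f 339.52415586402043 cam at [ 0.55  -0.06   0.404] ['image', 'range_z', 'vfov', 'cx', 'cy', 'hand_eye']
at [ 0.5358 -0.1331  0.2449] [-1.7983e+02 -4.0000e-02  7.9590e+01] F [ 0.4  0.  -0.5] t 10.375 open 0.0919
0.6084,0.2693,0.24,189 n 5 row [ 0.818 -0.003  0.01 ] [-1.000e-04 -2.000e-04 -1.216e-01]
0.6084,0.2693,0.24,189 n 4 row [0.76  0.302 0.01 ] [-1.000e-04 -2.000e-04 -1.216e-01]
0.6084,0.2693,0.24,189 n 2 row [0.889 0.846 0.014] [-1.000e-04 -3.000e-04 -1.823e-01]
0.6084,0.2693,0.24,189 n 2 row [0.144 0.596 0.007] [-0.0001 -0.0002 -0.0912]
0.6084,0.2693,0.24,189 n 1 row [-0.03   0.613  0.007] [-0.0001 -0.0002 -0.0912]
0.6084,0.2693,0.092,189 n 2 row [ 0.   -0.    0.74] [0. 0. 0.]
0.6084,0.2693,0.092,189 n 1 row [ 0.   -0.    0.74] [0. 0. 0.]
```

View pics/w3.png

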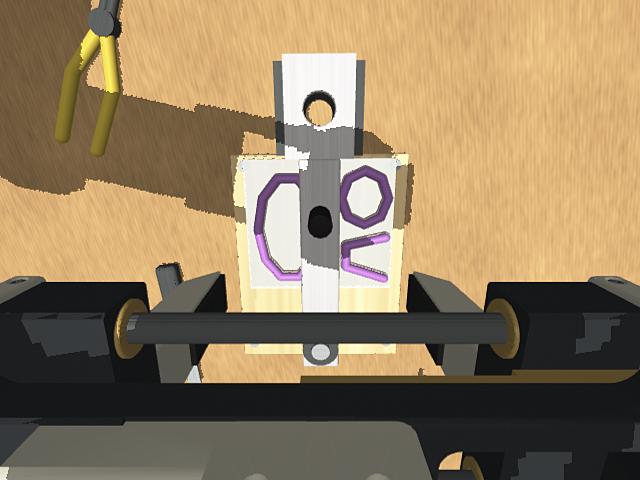

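The bar lies over the lug, with its hole at (319,107) in line with the lug hole. I measure it and go to the pin.

```bash
python3 - <<'E'
from wm import *
im,P,T,f,c=load('w3')
zt=.074
top=np.zeros(im.shape[:2],np.uint8); s=np.s_[40:155,275:365]; top[s]=(abs(P[s][...,2]-zt)<.004)
cs,h=cv2.findContours(top,cv2.RETR_CCOMP,cv2.CHAIN_APPROX_NONE)
for k,hh in zip(cs,h[0]):
    if hh[3]>=0 and cv2.contourArea(k)>150:
        q=np.array([ray('w3',*p[0],zt)[:2]*1000 for p in k],np.float32); e=cv2.fitEllipse(q); print(np.round(e[0],1),np.round(e[1],1))
print(blob('w3',300,340,195,245,.113,.125))
E
```

```text
[555.8 -33.9] [30.2 30.2]
(495, array([ 0.5388, -0.1311,  0.1196]), 'circle', (538.7, -131.9, 10.8), 'px', np.float64(319.8), np.float64(225.8))
```

Call:
move_arm --pt "0.4 0 0 0 0 -0.06" --pt "0.82 0 0.01 0 0 -0.12" --pt "0.82 0 0.01 0 0 -0.12" --pt "0.82 0 0.01 0 0 -0.12"

```text
time: 10.88
tool_pos: [0.551, -0.0529, 0.2447]
tool_rot: [-3.14, -0.0, 1.765]
contact_force: [-0.2, 0.1, -0.4]
opening: 0.0919
grip_force: 0.0
```

Call:
move_arm --pt "0.38 0.15 0 0 0 -0.06" --pt "0.76 0.3 0.01 0 0 -0.12" --pt "0.76 0.3 0.01 0 0 -0.12" --pt "0.76 0.3 0.01 0 0 -0.12"

```text
time: 11.38
tool_pos: [0.5659, 0.0265, 0.2443]
tool_rot: [-3.141, 0.0, 2.14]
contact_force: [-0.4, -0.2, 0.4]
opening: 0.0918
grip_force: 0.0
```

Call:
move_arm --pt "0.44 0.42 0 0 0 -0.06" --pt "0.89 0.85 0.01 0 0 -0.12" --pt "0.89 0.85 0.01 0 0 -0.18" --pt "0.89 0.85 0.01 0 0 -0.18"

```text
time: 11.88
tool_pos: [0.5894, 0.1475, 0.2434]
tool_rot: [-3.141, -0.0, 2.705]
contact_force: [-0.9, 0.5, -0.0]
opening: 0.0922
grip_force: 0.0
```

Call:
move_arm --pt "0.07 0.3 0 0 0 -0.05" --pt "0.14 0.6 0.01 0 0 -0.09" --pt "0.14 0.6 0.01 0 0 -0.09" --pt "0.14 0.6 0.01 0 0 -0.09"

```text
time: 12.38
tool_pos: [0.6019, 0.2071, 0.2427]
tool_rot: [-3.141, -0.0, 2.986]
contact_force: [0.2, -0.8, -0.7]
opening: 0.0917
grip_force: 0.0
```

```bash
python3 plan.py 0.6084,0.2693,0.17,189 0.6084,0.2693,0.092,189
```

```text
at [0.6019 0.2071 0.2427] [-1.7997e+02 -1.0000e-02  1.7107e+02] F [ 0.2 -0.8 -0.7] t 12.375 open 0.0917
0.6084,0.2693,0.17,189 n 1 row [0.032 0.625 0.727] [-0.0002 -0.0001 -0.0996]
0.6084,0.2693,0.092,189 n 1 row [ 0.   -0.    0.78] [-0.  0.  0.]
```

Call:
move_arm --pt "0.016 0.3 0.2 0 0 -0.05" --pt "0.032 0.62 0.4 0 0 -0.1" --pt "0.032 0.625 0.72 0 0 -0.1" --pt "0.032 0.625 0.72 0 0 -0.1" --pt "0.032 0.625 0.72 0 0 -0.1" --pt "0.032 0.625 0.72 0 0 -0.1"

```text
time: 13.12
tool_pos: [0.6089, 0.2705, 0.1727]
tool_rot: [3.141, 0.003, -2.979]
contact_force: [0.5, 1.0, -0.1]
opening: 0.0919
grip_force: 0.0
```

```bash
python3 plan.py 0.6084,0.2693,0.092,189
```

```text
at [0.6089 0.2705 0.1727] [ 179.98    0.18 -170.71] F [ 0.5  1.  -0.1] t 13.125 open 0.0919
0.6084,0.2693,0.092,189 n 1 row [ 0.009 -0.012  0.807] [0.0001 0.001  0.0016]
```

Call:
move_arm --pt "0.005 -0.01 0.3 0 0 0" --pt "0.005 -0.01 0.55 0 0 0" --pt "0.005 -0.01 0.7 0 0 0" --pt "0.005 -0.01 0.8 0 0 0" --pt "0.005 -0.01 0.8 0 0 0" --pt "0.005 -0.01 0.8 0 0 0"

```text
time: 13.88
tool_pos: [0.6082, 0.2703, 0.0917]
tool_rot: [3.141, 0.002, -2.978]
contact_force: [-0.1, -0.8, -0.5]
opening: 0.092
grip_force: 0.0
```

Call:
move_arm --pt "0 0 0 0 0 0" --pt "0 0 0 0 0 0" --pt "0 0 0 0 0 0" --pt "0 0 0 0 0 0" --pt "0 0 0 0 0 0" --pt "0 0 0 0 0 0" --pt "0 0 0 0 0 0" --pt "0 0 0 0 0 0" --pt "0 0 0 0 0 0" --fingers -1 --newtons 25

```text
time: 15.0
tool_pos: [0.6076, 0.2701, 0.0907]
tool_rot: [3.142, 0.0, -2.978]
contact_force: [-0.0, 0.0, -0.5]
opening: 0.0214
grip_force: 25.0
```

Call:
move_arm --pt "0 0 -0.1 0 0 0" --pt "0 0 -0.25 0 0 0" --pt "0 0 -0.45 0 0 0" --pt "0 0 -0.7 0 0 0" --pt "0 0 -1 0 0 0" --pt "0 0 -1 0 0 0"

```text
time: 15.75
tool_pos: [0.609, 0.2706, 0.1945]
tool_rot: [3.14, 0.007, -2.977]
contact_force: [0.7, 1.0, -1.6]
opening: 0.0214
grip_force: 25.0
```

Call:
move_arm --pt "0 0 -0.3 0 0 0" --pt "0 0 -0.5 0 0 0" --pt "0 0 -0.5 0 0 0" --pt "0 0 -0.5 0 0 0"

```text
time: 16.25
tool_pos: [0.607, 0.2698, 0.2389]
tool_rot: [-3.141, -0.003, -2.978]
contact_force: [0.8, -0.1, -2.4]
opening: 0.0214
grip_force: 25.0
```

```bash
python3 plan.py 0.556,-0.034,0.24,189; python3 wr.py w4
```

```text
at [0.607  0.2698 0.2389] [-1.7998e+02 -1.5000e-01 -1.7060e+02] F [ 0.8 -0.1 -2.4] t 16.25 open 0.0214
0.556,-0.034,0.24,189 n 3 row [ 0.333 -0.971 -0.002] [-0.     -0.0003  0.0007]
0.556,-0.034,0.24,189 n 2 row [ 0.331 -0.972 -0.003] [-0.     -0.0003  0.0007]
0.556,-0.034,0.24,189 n 1 row [ 0.329 -0.973 -0.003] [-0.     -0.0003  0.0007]
cx 316.3668446332371 236.24462205121188 f 339.52415586402043 cam at [0.534 0.258 0.398] ['image', 'range_z', 'vfov', 'cx', 'cy', 'hand_eye']
```

View pics/w4.png

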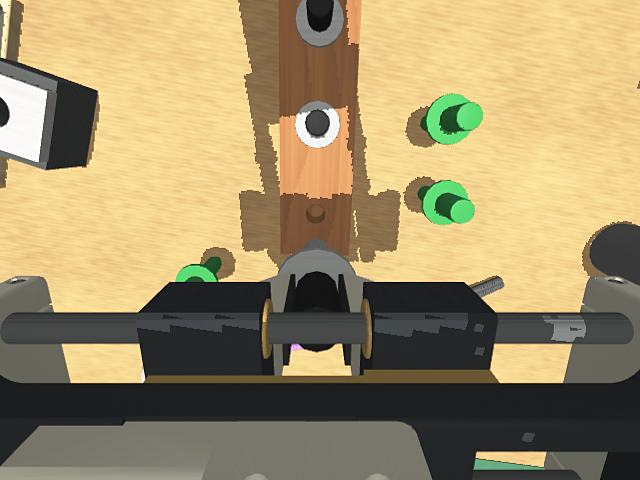

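The pin is in the gripper, with its collar at (316,275), and its socket is empty at (316,213). I check its tilt by the collar plane and carry it over.

```bash
python3 - <<'E'
from wm import *
im,P,T,f,c=load('w4')
s=np.s_[245:300,278:355];q=P[s].reshape(-1,3);q=q[(q[:,2]>.22)&(q[:,2]<.245)]
k=np.abs(q[:,2]-np.median(q[:,2]))<.005;q=q[k]
A=np.c_[q[:,:2],np.ones(len(q))];w=np.linalg.lstsq(A,q[:,2],rcond=None)[0]
print(len(q),'slope',w[:2],'z',np.median(q[:,2]),cv2.minEnclosingCircle((q[:,:2]*1000).astype(np.float32)))
E
```

```text
1705 slope [0.12991849 0.0169353 ] z 0.2351031666072428 ((598.8629150390625, 268.6842041015625), 19.77739715576172)
```

Call:
move_arm --pt "0.1 -0.3 0 0 0 0" --pt "0.22 -0.64 0 0 0 0" --pt "0.33 -0.97 0 0 0 0" --pt "0.33 -0.97 0 0 0 0"

```text
time: 16.8
tool_pos: [0.5903, 0.1667, 0.2397]
tool_rot: [-3.141, -0.002, -2.981]
contact_force: [-0.2, 0.8, -1.9]
opening: 0.0217
grip_force: 25.0
```

Call:
move_arm --pt "0.1 -0.3 0 0 0 0" --pt "0.22 -0.64 0 0 0 0" --pt "0.33 -0.97 0 0 0 0" --pt "0.33 -0.97 0 0 0 0"

```text
time: 17.3
tool_pos: [0.5738, 0.0665, 0.2399]
tool_rot: [3.141, -0.001, -2.98]
contact_force: [-0.1, 0.4, -1.8]
opening: 0.0214
grip_force: 25.0
```

Call:
move_arm --pt "0.1 -0.3 0 0 0 0" --pt "0.22 -0.64 0 0 0 0" --pt "0.3 -0.9 0 0 0 0" --pt "0.33 -0.97 0 0 0 0" --pt "0.33 -0.97 0 0 0 0" --pt "0.33 -0.97 0 0 0 0" --pt "0.33 -0.97 0 0 0 0"

```text
time: 18.18
tool_pos: [0.5576, -0.0322, 0.2407]
tool_rot: [3.141, 0.0, -2.976]
contact_force: [-0.3, 0.1, -2.2]
opening: 0.0217
grip_force: 25.0
```

```bash
python3 plan.py 0.556,-0.034,0.18,189; python3 - <<'E'
from h import *
for n in ('scene','side'):
    c,P,T,f=cam(n)
    g=c['image'][110:330,150:400] if n=='scene' else c['image'][60:280,220:470]
    cv2.imwrite(f'pics/{n}2.png',g[...,::-1])
a=[cv2.imread(f'pics/{n}2.png') for n in('scene','side')]
cv2.imwrite('pics/both.png',cv2.resize(np.hstack(a),None,fx=1.6,fy=1.6))
E
```

```text
at [ 0.5576 -0.0322  0.2407] [ 1.7998e+02  1.0000e-02 -1.7053e+02] F [-0.3  0.1 -2.2] t 18.175 open 0.0217
0.556,-0.034,0.18,189 n 1 row [ 0.019 -0.015  0.607] [0.0001 0.     0.0026]
```

View pics/both.png

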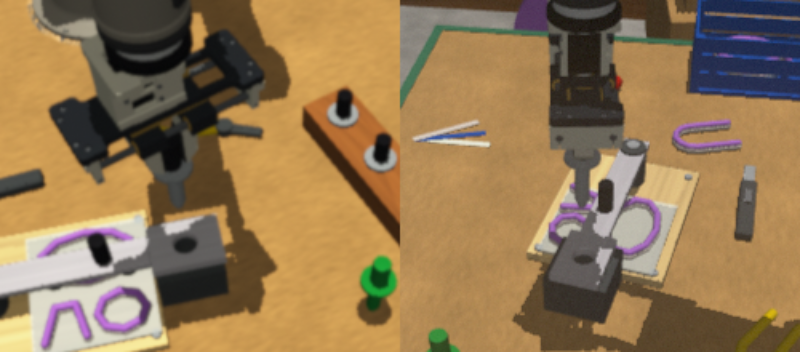

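The two views show the pin held above the bar. The collar plane suggests it may be tilted, so I fit the shank axis from the depth data.

```bash
cat > ax.py <<'E'
from h import *
from scipy.optimize import least_squares
s=robot.observe();p=np.array(s['tool_pos'])
Q=[]
for n in('scene','side'):
    c,P,T,f=cam(n);q=P.reshape(-1,3)
    m=(np.hypot(*(q[:,:2]-p[:2]).T)<.035)&(q[:,2]>p[2]-.066)&(q[:,2]<p[2]-.014); q=q[m]
    # cylinder of radius 9 mm: axis point at z0, slopes
    z0=p[2]-.045
    def res(w):
        d=np.array([w[2],w[3],1]);d/=np.linalg.norm(d);v=q-np.array([w[0],w[1],z0]);return np.linalg.norm(np.cross(v,d),axis=1)-.009
    r=least_squares(res,[p[0],p[1],0,0],loss='soft_l1',f_scale=.001)
    w=r.x; print(n,len(q),'mid-TCP mm',((w[:2]-p[:2])*1e3).round(1),'slopes dx/dz,dy/dz',w[2:].round(3),'rms',np.sqrt(np.mean(r.fun**2)).round(4))
    tz=p[2]-.0807; print('  tip xy',(w[:2]+w[2:]*(tz-z0)).round(4),'at grasp',(w[:2]+w[2:]*(.064)).round(4))
    k=(np.hypot(*(P.reshape(-1,3)[:,:2]-p[:2]).T)<.05)&(P.reshape(-1,3)[:,2]>.13); print('  lowest z',np.nanpercentile(P.reshape(-1,3)[k][:,2],[0,1,3]).round(4))
E
python3 ax.py
```

```text
scene 121 mid-TCP mm [1.9 0.3] slopes dx/dz,dy/dz [-0.001  0.013] rms 0.0007
  tip xy [ 0.5594 -0.0327] at grasp [ 0.5593 -0.0315]
  lowest z [0.1606 0.2107 0.2494]
side 182 mid-TCP mm [ 0.1 -0.3] slopes dx/dz,dy/dz [0.004 0.009] rms 0.001
  tip xy [ 0.5575 -0.0331] at grasp [ 0.5579 -0.0323]
  lowest z [0.1605 0.182  0.2084]
```

The pin is upright to within 1° and its axis is about 1 mm from the TCP. I shift it over the hole and lower it.

Call:
move_arm --pt "0.022 -0.012 0.1 0 0 0" --pt "0.022 -0.012 0.35 0 0 0" --pt "0.022 -0.012 0.6 0 0 0" --pt "0.022 -0.012 0.7 0 0 0" --pt "0.022 -0.012 0.7 0 0 0" --pt "0.022 -0.012 0.7 0 0 0" --pt "0.022 -0.012 0.7 0 0 0" --pt "0.022 -0.012 0.7 0 0 0"

```text
time: 19.38
tool_pos: [0.5557, -0.0348, 0.1713]
tool_rot: [-3.141, 0.001, -2.978]
contact_force: [0.8, 0.1, -1.0]
opening: 0.0216
grip_force: 25.0
```

Call:
move_arm --pt "0 0 0.08 0 0 0" --pt "0 0 0.16 0 0 0" --pt "0 0 0.24 0 0 0" --pt "0 0 0.32 0 0 0" --pt "0 0 0.4 0 0 0" --pt "0 0 0.4 0 0 0"

```text
time: 20.12
tool_pos: [0.555, -0.0347, 0.1299]
tool_rot: [3.141, -0.001, -2.978]
contact_force: [-0.1, -1.1, -2.3]
opening: 0.0215
grip_force: 25.0
```

Call:
move_arm --pt "0 0 0.08 0 0 0" --pt "0 0 0.16 0 0 0" --pt "0 0 0.24 0 0 0" --pt "0 0 0.32 0 0 0" --pt "0 0 0.4 0 0 0" --pt "0 0 0.42 0 0 0" --pt "0 0 0.42 0 0 0"

```text
time: 21.0
tool_pos: [0.5555, -0.0347, 0.0886]
tool_rot: [3.142, -0.0, -2.978]
contact_force: [-0.5, 0.7, -2.4]
opening: 0.0216
grip_force: 25.0
```

Call:
move_arm --pt "0 0 0.01 0 0 0" --pt "0 0 0.02 0 0 0" --pt "0 0 0.025 0 0 0" --pt "0 0 0.025 0 0 0"

```text
time: 21.5
tool_pos: [0.5554, -0.0347, 0.0862]
tool_rot: [3.142, 0.0, -2.978]
contact_force: [-0.6, -0.3, -1.6]
opening: 0.0213
grip_force: 25.0
```

Call:
move_arm --pt "0 0 0.01 0 0 0" --pt "0 0 0.02 0 0 0" --pt "0 0 0.025 0 0 0" --pt "0 0 0.025 0 0 0"

```text
time: 22.0
tool_pos: [0.5562, -0.0349, 0.0847]
tool_rot: [-3.141, 0.002, -2.978]
contact_force: [0.6, -1.2, 5.0]
opening: 0.0215
grip_force: 25.0
```

The collar is seated: the force turned upward at exactly the expected height. I release the pin and retreat.

Call:
move_arm --pt "0 0 -0.005 0 0 0" --pt "0 0 -0.01 0 0 0" --pt "0 0 -0.01 0 0 0" --pt "0 0 -0.01 0 0 0" --pt "0 0 -0.01 0 0 0" --pt "0 0 -0.01 0 0 0" --fingers 0.5

```text
time: 22.75
tool_pos: [0.5555, -0.0347, 0.0847]
tool_rot: [3.141, -0.0, -2.978]
contact_force: [0.6, -0.5, -0.3]
opening: 0.0685
grip_force: 0.0
```

Call:
move_arm --pt "0 0 -0.1 0 0 0" --pt "0 0 -0.4 0 0 0" --pt "0 0 -0.8 0 0 0" --pt "0 0 -1 0 0 0" --pt "0 0 -1 0 0 0"

```text
time: 23.38
tool_pos: [0.5564, -0.0349, 0.1869]
tool_rot: [-3.14, 0.004, -2.978]
contact_force: [-0.1, -0.1, -0.7]
opening: 0.0687
grip_force: 0.0
```

Call:
move_arm --pt "0.3 0 -0.3 0 0 0" --pt "0.6 0 -0.5 0 0 0" --pt "0.6 0 -0.5 0 0 0" --pt "0.6 0 -0.5 0 0 0" --pt "0.6 0 -0.5 0 0 0"

```text
time: 24.0
tool_pos: [0.4964, -0.0444, 0.2335]
tool_rot: [3.141, -0.002, -2.977]
contact_force: [0.1, -0.0, -0.6]
opening: 0.0688
grip_force: 0.0
```

```bash
python3 - <<'E'
from h import *
c,P,T,f=cam('scene'); cv2.imwrite('pics/end.png',cv2.resize(c['image'][170:370,90:340],None,fx=3,fy=3)[...,::-1])
q=P.reshape(-1,3);q=q[np.hypot(q[:,0]-.557,q[:,1]+.034)<.024];print('max z (expect .120)',np.nanmax(q[:,2]),'collar (.080)',np.nanmedian(q[abs(q[:,2]-.08)<.006][:,2]))
print(robot.observe()['time'])
E
```

```text
max z (expect .120) 0.5848856575802197 collar (.080) 0.08013379209837845
24.05
```

View pics/end.png

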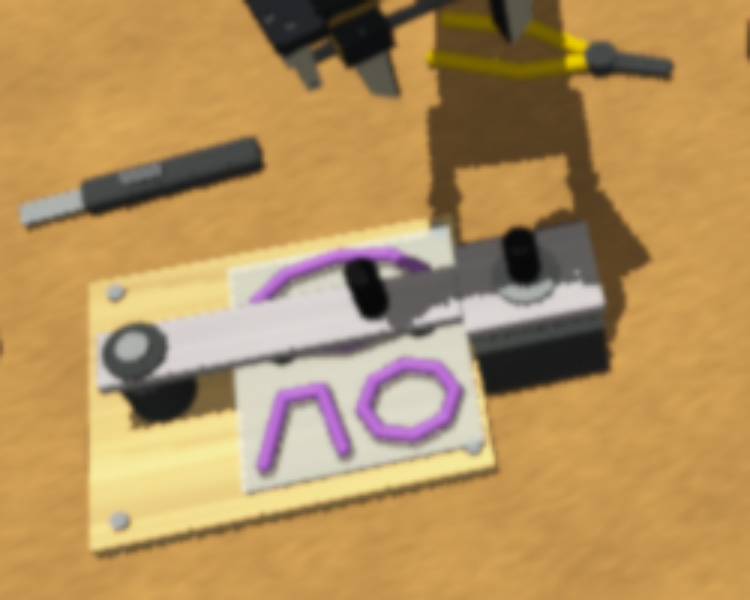

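The final picture shows the bar shut over the lug and the pin standing at (520,270) with its collar flat on the bar. The gripper is clear of everything.

```bash
python3 -c "
from cell import robot
print(robot.hand_in())"
```

```text
the job is handed in; nothing more can be done
None
```

The bar is shut over the lug, and the long pin is pushed through both holes with its collar resting on the bar; I let it go and handed the job in at about 24 s of the 54 s allowed.

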